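# Let the orange rattle ball out of the caddy

### The arm

A 7-joint arm with a two-finger parallel gripper is mounted at the origin on the work surface. World frame = base frame: x ahead of the robot, y to its left, z up, the work surface at z = 0. Lengths are in m, angles in rad, forces in N, time in s.
With the tool pointing down it reaches from about 0.4 to 0.85 m from the base axis. Payload 10.4 kg.
Tool frame: the origin (TCP) lies between the finger pads; the fingertips stand 19 mm ahead of it and the grasp point (between the pads) is the TCP (manip.tip_reach is the z of the fingertips in the tool frame, in m); z points along the fingers, y is the direction in which the jaws open and shut (so a half turn about z gives the same grasp; the last joint's range is limited). The gripper opens to 85 mm and grips with 20 to 120 N. Pads are 22 mm wide; open, the fingers measure 114 mm over their backs; the gripper's body (76 mm by 85 mm) begins 54 mm behind the grasp point. The pads swing forward as they close: fully open they stand 13 mm farther back than shut.
Start: joints at [-1.335, 0.332, -0.065, 1.46, 0.022, 1.35, -0.088], TCP at [0.16, 0.604, 0.25] pointing down, gripper open.
Joint ranges: [-2.6, 2.6], [-0.5, 2.12], [-1.47, 1.34], [0.16, 2.42], [-1.27, 4.41], [0.06, 2.06], [-2.6, 2.6]. Speed limits (rad/s): [2.22, 2.22, 2.79, 2.79, 3.14, 3.14, 3.14].

### API

Orientations are given as a unit quaternion [x, y, z, w].
In Python, from workcell import sensors, cams, manip gives the robot as it stands.
- The arm moves only by the shell command python3 -m jog 'ROWS' [FORCE]. ROWS is JSON, a list of rows, each a list of 3 entries, a list of its own where there are three numbers: the shift along the world's x, y, z in m, then the turn, a rotation vector about the world's x, y, z in rad, then the opening in per cent of the stroke, from 0 (shut) to 100 (fully open). In form: [[[dx, dy, dz], [wx, wy, wz], grip], ...]. A call has 1 to 5 rows; each row shifts and turns the pose as measured when the row begins; what a row does not reach is not made up. A row lasts 1/8 s, in which the tool goes at most 62.5 mm and 10.7 degrees, less where a joint would pass 70% of its speed; a pose out of reach is approached as far as the arm can. A call with a gripper value outside its range is refused whole. The fingers move at their own pace and stop on an object; FORCE is the grip in N (left out, the last holds). Time passes only in rows, so rows that do not move let the fingers close. It gives the time, the measured TCP pose, the force and the opening at its end, in the units of the state.
- sensors.get_obs(): the state, without advancing time (a new reading comes with each control period).
- cams.camera(name): name is "scene" or "top" or "wrist"; returns (picture, depth): 480x640x3 uint8, red, green, blue; 480x640 float32, m along the optical axis (not along the pixel's ray), 0 where there is no reading.
- cams.camera_model(name): a dict with "intrinsics" (3x3 intrinsics, pixels), "view" (4x4, takes a point from world to camera coordinates). Camera axes: x right, y down, z forward; pixel columns grow to the right and rows downward; lengths in m; the calibration is good to about 2 mm. A picture is of the moment at which its call begins: read the wrist's pose just before it. camera_model takes no time and is no camera call; for the wrist camera it gives the pose at the moment of the call.
- manip.hand_in(): hands the job in, once; it reports no verdict.
The state is a dict: "clock": time; "joint_pos": joint angles; "joint_velocities": joint speeds; "tau": joint torques, N m; "position": TCP position; "ee_rot": TCP orientation; "ft_force": force on the tool from outside, world axes, zero at the start; "torque": the same for the moment, N m; "grip_width": opening from 0.0 (shut) to 1.0 (fully open).
Only numpy, scipy, OpenCV 4.12 (cv2) and the standard library are available. Lean on these libraries where they do the work, as an engineer would, in place of code of your own. Each camera call takes 0.05 s, during which the arm holds its last target.

### The job

The caddy clamped to the dresser has two ball lanes, each shut by a gate on the far end of a rocking lever. Press down the teal paddle of the lane that holds the orange rattle ball, so that its gate lifts and the ball rolls down into its tray, then let go so that the paddle comes up and the gate shuts again. Only the paddle is to be pressed: do not touch either ball, leave the beechwood ball's lane shut, and leave everything else where it is.

Things in the scene. Friction and masses are not known exactly. Their poses are not given: they have to be found in the camera images.
- caddy: Pale plastic caddy clamped to the dresser's far edge, fixed. Base plate 330 x 270 mm; origin on the dresser top, x away from the robot (down the lanes), y left, z up. Two open lanes, 46 mm wide, at y = +33 (left) and -33 mm, slope down to a tray pocket each (x 74 to 134 mm, front wall 45 mm high). Side pockets at y = +-95 mm. Tallest fixed parts: pivot posts, 95 mm high, at (-60, +-82) mm.
- lever_left (a joint): Rocking lever of the left (+y) lane: 0 rad = at rest, gate shut; grows as the paddle is pressed down; stop at 0.5 rad. The ball can pass under the gate from about 0.40 rad. A spring returns it: about 1.5 N on the paddle starts it, 3.5 N holds it fully down. Axle along the caddy's y axis, at caddy frame (-60, +82, 85) mm.
- paddle_left (a point): Middle of the top face of the left (+y) lane's teal paddle, the lever's near end: a plate 50 (x) x 44 (y) x 8 mm, 90 mm from the axle on the side opposite the gate, at caddy frame (-150, +82, 89) mm at rest. Level at rest; this point sinks 43 mm at full press, tilting, with free air below.
- gate_left (a point): Middle of the lower edge of the yellow see-through gate blade (42 mm wide, 42 mm high, 4 mm thick) of the left (+y) lane, on the lever's far end; at rest at caddy frame (20, +33, 43) mm.
- lever_right (a joint): Rocking lever of the right (-y) lane: 0 rad = at rest, gate shut; grows as the paddle is pressed down; stop at 0.5 rad. The ball can pass under the gate from about 0.40 rad. A spring returns it: about 1.5 N on the paddle starts it, 3.5 N holds it fully down. Axle along the caddy's y axis, at caddy frame (-60, -82, 85) mm.
- paddle_right (a point): Middle of the top face of the right (-y) lane's teal paddle, the lever's near end: a plate 50 (x) x 44 (y) x 8 mm, 90 mm from the axle on the side opposite the gate, at caddy frame (-150, -82, 89) mm at rest. Level at rest; this point sinks 43 mm at full press, tilting, with free air below.
- gate_right (a point): Middle of the lower edge of the yellow see-through gate blade (42 mm wide, 42 mm high, 4 mm thick) of the right (-y) lane, on the lever's far end; at rest at caddy frame (20, -33, 43) mm.
- rattle_center (a point): Centre of the orange rattle ball with cream bands, 40 mm diameter, about 45 g. It waits in one of the two lanes, just behind that lane's gate; which lane changes from run to run. It rests in the tray at about 30 mm above the dresser top.
- beech_center (a point): Centre of the plain beechwood ball, 40 mm diameter, about 45 g, waiting behind the gate of the other lane.
- star: Navy star teether, 60 mm across, 12 mm thick, flat in the caddy's left side pocket; origin under its centre.
- ring: Beechwood ring, 56 mm across, 12 mm thick, flat in the caddy's right side pocket; origin under its centre.
- spoon: Steel spoon, 150 mm long, lying on the dresser to the right of the caddy.
- cup: Yellow plastic cup, 64 mm across, 55 mm high, standing on the dresser to the left of the caddy; origin under its centre.
- jar: Lidded glass jar, 64 mm across, 85 mm high, on the dresser on the robot's left; origin under its centre.
- brush: Wooden baby hairbrush, 160 mm long, 28 mm high, lying bristles down on the dresser on the robot's right.
Things that resemble listed ones, but are neither listed nor needed, are in the scene too. There is more than one size of the part that bears beech_center; the job needs the smallest.

How it is judged:
On the way, in this order (a step that is already met when the one before it is completed fails the run):
1. the fingers press down the paddle of the lane that holds the orange rattle ball (x of rattle_center in the frame of caddy below 0.08 m and ((y of rattle_center in the frame of caddy above 0 m and (value of joint lever_left above 0.1 rad and contact force between the fingers and lever_left above 0.3 N and horizontal distance between the grasp point and paddle_left below 0.07 m)) or (y of rattle_center in the frame of caddy below 0 m and (value of joint lever_right above 0.1 rad and contact force between the fingers and lever_right above 0.3 N and horizontal distance between the grasp point and paddle_right below 0.07 m)))), for 0.02 s.
2. the rattle ball has rolled into its tray (x of rattle_center in the frame of caddy between 0.085 and 0.132 m and z of rattle_center in the frame of caddy below 0.045 m), for 0.1 s.
At the end, for the whole second after the job is handed in: The orange rattle ball lies at rest (under 0.05 m/s) in the tray at the foot of its lane, both levers are back up within 0.04 rad (both gates shut), the beechwood ball is still behind its gate (within 15 mm), and the star teether, ring, spoon, cup, jar and brush are within 20 mm of where they were (all of step 2 and linear speed of rattle below 0.05 m/s and value of joint each of lever_left, lever_right below 0.04 rad and x of beech_center in the frame of caddy between -0.03 and 0.015 m and distance of beech_center from where it was at the start of the episode below 0.015 m and distance of each of star, ring, spoon, cup, jar, brush from where it was at the start of the episode below 0.02 m); the robot touches nothing.
It fails at once if the robot touches a ball (contact force between any of the fingers, the arm and rattle above 0.2 N or contact force between any of the fingers, the arm and beech_ball above 0.2 N).
It fails at once if a ball is lifted out of its lane (z of any of rattle_center, beech_center in the frame of caddy above 0.095 m).
It fails at once if the lever of the beechwood ball's lane is pressed (over 0.1 rad) ((y of beech_center in the frame of caddy above 0 m and value of joint lever_left above 0.1 rad) or (y of beech_center in the frame of caddy below 0 m and value of joint lever_right above 0.1 rad)).
It fails at once if a bystander is moved by more than 20 mm (distance of any of star, ring, spoon, cup, jar, brush from where it was at the start of the episode above 0.02 m).
It also fails if it takes over 38 s, if anything falls off the work surface, if the arm or the gripper's body presses on something with over 40 N, if the wrist force passes 120 N, or if a joint passes its speed limit or range.

## Working session

There is one attempt and no reset: what is moved stays moved. The work goes in short steps, Python scripts to look and compute and a shell command to move; the robot and the scene stay as the last step left them, time stands still between calls to the robot, and variables do not carry over. Pictures are saved under pics/ and viewed, and the job is handed in when it is done.

```bash
mkdir -p pics; python3 - <<'E'
from workcell import sensors,cams,manip
import cv2,numpy as np
o=sensors.get_obs();print(o['clock'],o['position'],o['ee_rot'],o['grip_width'],o['ft_force'])
for n in("scene","top"):
    p,d=cams.camera(n);cv2.imwrite(f"pics/{n}0.png",p[:,:,::-1]);np.savez(f"{n}0.npz",p=p,d=d,K=cams.camera_model(n)["intrinsics"],V=cams.camera_model(n)["view"])
E
```

```text
0.0 [0.15988018 0.60385558 0.24950616] [ 1.29023897e-01  9.91641228e-01 -7.12105097e-04 -4.18067924e-05] 0.9958280270900912 [-0.30914864 -0.52037718  0.2869687 ]
```

View pics/scene0.png

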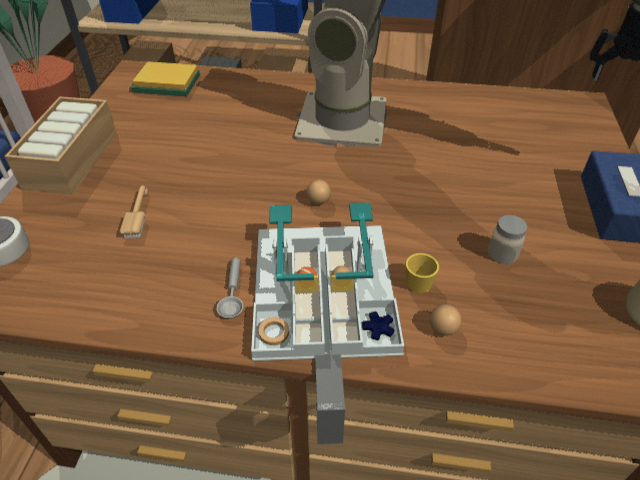

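View pics/top0.png

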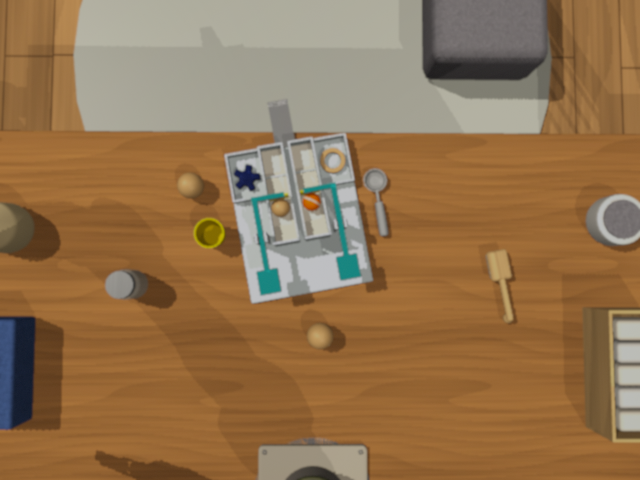

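The top view shows the orange banded ball at (311,202), in the right lane next to the ring's pocket. The small beech ball is at (280,207) in the left lane. The larger plain balls at (190,185) and (320,336) are decoys. The right paddle is at (348,266). I'll check this in an enlarged crop and measure.

```bash
cat > h.py <<'E'
import numpy as np,cv2
def load(n):
    z=np.load(n+".npz");return z['p'],z['d'],z['K'],z['V']
def bp(d,K,V,m):
    v,u=np.nonzero(m&(d>0));Z=d[v,u]
    c=np.stack([(u-K[0,2])/K[0,0]*Z,(v-K[1,2])/K[1,1]*Z,Z],1)
    return (c-V[:3,3])@V[:3,:3],u,v
E
python3 - <<'E'
from h import *
a=[]
for n in("top0","scene0"):
    p,d,K,V=load(n)
    hsv=cv2.cvtColor(p,cv2.COLOR_RGB2HSV)
    teal=(hsv[...,0]>75)&(hsv[...,0]<95)&(hsv[...,1]>150)
    nl,lab,st,ce=cv2.connectedComponentsWithStats(teal.astype(np.uint8))
    # paddles by erosion
    er=cv2.morphologyEx(teal.astype(np.uint8),cv2.MORPH_OPEN,np.ones((9,9)) )
    nl,lab,st,ce=cv2.connectedComponentsWithStats(er)
    for i in range(1,nl):
        if st[i,4]<60: continue
        P,u,v=bp(d,K,V,lab==i)
        print(n,st[i],ce[i],np.median(P,0),P.min(0),P.max(0))
    org=(hsv[...,0]<12)&(hsv[...,1]>190)&(hsv[...,2]>150)
    x0,y0,x1,y1=(220,130,380,310) if n=="top0" else (240,195,410,365)
    m=np.zeros_like(org);m[y0:y1,x0:x1]=1
    P,u,v=bp(d,K,V,org&m);print("orange",len(P),np.median(P,0),u.mean(),v.mean())
    a.append(cv2.resize(p[y0:y1,x0:x1],(400,450),interpolation=cv2.INTER_CUBIC))
cv2.imwrite("pics/crop.png",np.hstack(a)[:,:,::-1])
E
```

```text
top0 [339 256  19  22 379] [347.94195251 266.36411609] [ 0.49625793 -0.07119707  0.08880296] [ 0.47398968 -0.08985021  0.0833997 ] [ 0.51661765 -0.05280908  0.09336228]
top0 [259 270  20  23 404] [268.47772277 280.98514851] [0.46582585 0.09020895 0.08887399] [0.44364598 0.07010078 0.08402936] [0.48804346 0.10904654 0.09441339]
orange 4 [0.61602824 0.00723409 0.06989552] 310.75 207.75
orange 3 [ 0.63564547 -0.00709433  0.07384431] 304.6666666666667 271.3333333333333
```

View pics/crop.png

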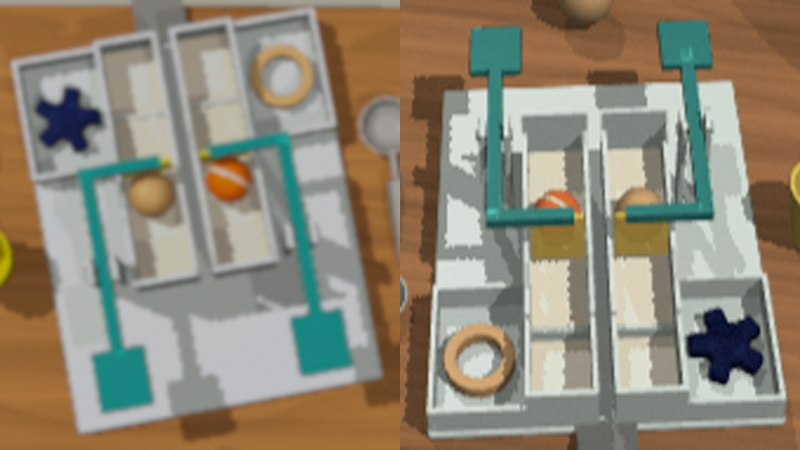

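The crop confirms it: the banded orange ball is behind the right lane's gate (ring side). The right paddle is at about (0.496, -0.071, 0.089), and the caddy's yaw is about 10.7°. I'll move over it with the fingers shut.

```bash
python3 -m jog '[[[0.035,-0.05,0],[0,0,0.15],0],[[0.035,-0.05,0],[0,0,0.15],0],[[0.035,-0.05,0],[0,0,0.15],0],[[0.035,-0.05,0],[0,0,0],0],[[0.035,-0.05,0],[0,0,0],0]]'
```

```text
clock: 0.72
position: [0.334, 0.349, 0.2466]
ee_rot: [-0.107, 0.994, -0.002, -0.001]
ft_force: [1.1, 0.1, 0.0]
grip_width: -0.0
```

```bash
python3 -m jog '[[[0.025,-0.055,0],[0,0,0],0],[[0.025,-0.055,0],[0,0,0],0],[[0.025,-0.055,0],[0,0,0],0],[[0.025,-0.055,0],[0,0,0],0],[[0.025,-0.055,-0.01],[0,0,0],0]]'
```

```text
clock: 1.35
position: [0.4615, 0.0648, 0.2365]
ee_rot: [-0.106, 0.994, -0.002, -0.001]
ft_force: [1.3, 0.3, 0.8]
grip_width: -0.0
```

```bash
python3 - <<'E'
from h import *
p,d,K,V=load("scene0")
hsv=cv2.cvtColor(p,cv2.COLOR_RGB2HSV)
teal=((hsv[...,0]>75)&(hsv[...,0]<95)&(hsv[...,1]>120)).astype(np.uint8)
for x0,x1 in((266,296),(345,376)):
    m=np.zeros_like(teal);m[198:221,x0:x1]=1
    P,u,v=bp(d,K,V,(teal*m)>0);print(np.median(P,0),P.min(0),P.max(0),u.min(),u.max(),v.min(),v.max())
E
```

```text
[ 0.500017   -0.0705504   0.08852769] [ 0.47450761 -0.09361422  0.08477506] [ 0.52369661 -0.04761709  0.09182367] 270 290 206 220
[0.47285799 0.09071716 0.08839805] [0.44153908 0.06665515 0.08026733] [0.49843709 0.11279918 0.09313068] 350 371 203 220
```

The two views agree on the right paddle: (0.498, -0.071, 0.089).

```bash
python3 -m jog '[[[0.013,-0.05,-0.01],[0,0,0],0],[[0.012,-0.05,-0.02],[0,0,0],0],[[0.01,-0.035,-0.03],[0,0,0],0],[[0,0,0],[0,0,0],0]]'
```

```text
clock: 1.85
position: [0.4967, -0.0797, 0.1742]
ee_rot: [-0.103, 0.995, -0.002, -0.001]
ft_force: [-0.5, -0.6, 0.3]
grip_width: 0.004
```

```bash
python3 - <<'E'
from workcell import sensors,cams
import cv2
print(sensors.get_obs()['position'])
for n in("wrist","scene"):
    p,d=cams.camera(n);cv2.imwrite(f"pics/{n}1.png",p[:,:,::-1] if n=="wrist" else cv2.resize(p[170:370,200:440],(720,600))[:,:,::-1])
E
```

```text
[ 0.49673396 -0.07967049  0.17418931]
```

View pics/wrist1.png

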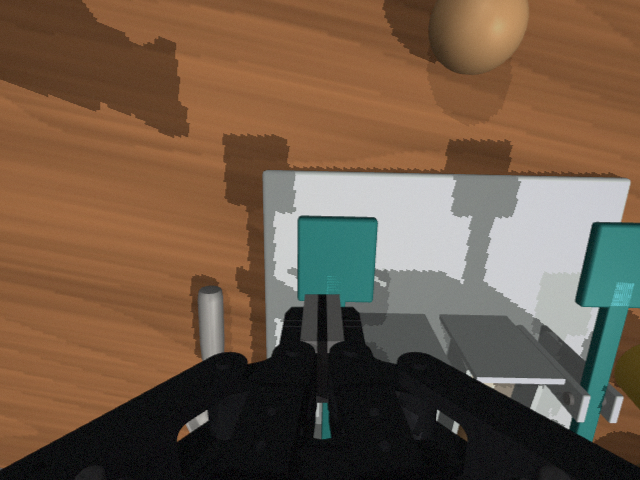

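View pics/scene1.png

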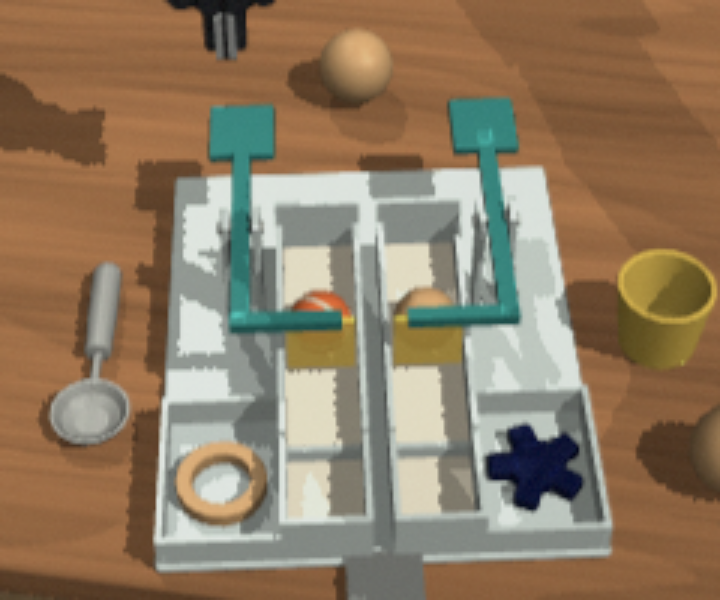

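The wrist view shows the shut fingers over the right paddle, which is at (337,258). They stand about 9 mm too far in -y, so I'll correct that and go down to just above the paddle.

```bash
python3 -m jog '[[[0,0.009,-0.02],[0,0,0],0],[[0,0,-0.025],[0,0,0],0],[[0,0,-0.012],[0,0,0],0],[[0,0,0],[0,0,0],0]]'
```

```text
clock: 2.45
position: [0.4998, -0.0619, 0.1209]
ee_rot: [-0.109, 0.994, -0.0, 0.004]
ft_force: [0.4, -0.2, 0.3]
grip_width: -0.001
```

```bash
python3 -m jog '[[[-0.003,-0.008,0],[0,0,0],0],[[0,0,-0.003],[0,0,0],0],[[0,0,0],[0,0,0],0]]'
```

```text
clock: 2.82
position: [0.4977, -0.0703, 0.1199]
ee_rot: [-0.109, 0.994, -0.0, 0.005]
ft_force: [0.5, 0.1, 0.6]
grip_width: -0.002
```

Aligned. Next I'll press down to TCP z of about 0.070 first.

```bash
python3 -m jog '[[[0,0,-0.015],[0,0,0],0],[[0,0,-0.015],[0,0,0],0],[[0,0,-0.012],[0,0,0],0],[[0,0,-0.006],[0,0,0],0]]'
```

```text
clock: 3.32
position: [0.4987, -0.0702, 0.0692]
ee_rot: [-0.109, 0.994, -0.0, 0.006]
ft_force: [0.3, -0.5, 3.6]
grip_width: 0.003
```

```bash
python3 -m jog '[[[0,0,-0.002],[0,0,0],0],[[0,0,0],[0,0,0],0],[[0,0,0],[0,0,0],0]]'; python3 - <<'E'
from workcell import sensors,cams
import cv2
p,d=cams.camera("scene");cv2.imwrite("pics/s2.png",cv2.resize(p[170:370,200:440],(720,600))[:,:,::-1])
E
```

```text
clock: 3.7
position: [0.4984, -0.0703, 0.0668]
ee_rot: [-0.109, 0.994, -0.0, 0.006]
ft_force: [-0.8, 0.7, 2.8]
grip_width: -0.003
```

View pics/s2.png

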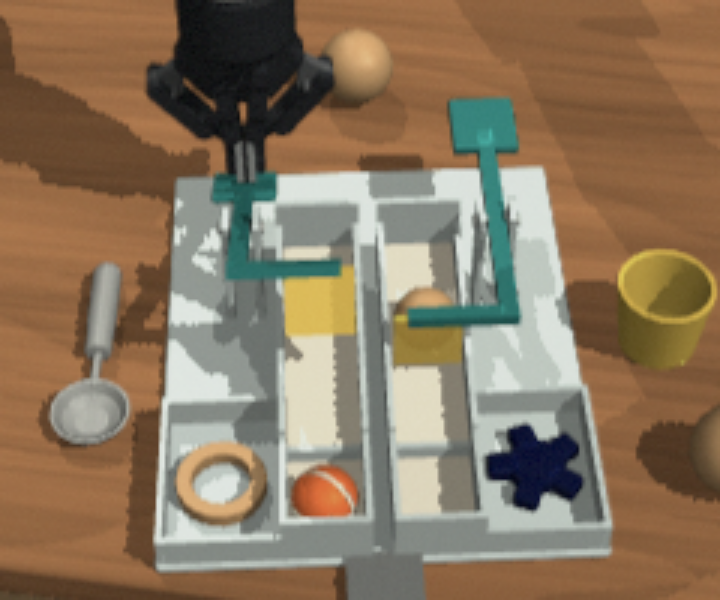

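The ball is in the tray at (325,493) and the gate is raised. I'll release by lifting straight up, slowly at first.

```bash
python3 -m jog '[[[0,0,0],[0,0,0],0],[[0,0,0.012],[0,0,0],0],[[0,0,0.015],[0,0,0],0],[[0,0,0.015],[0,0,0],0],[[0,0,0.02],[0,0,0],0]]'
```

```text
clock: 4.38
position: [0.4972, -0.0705, 0.1323]
ee_rot: [-0.108, 0.994, -0.0, 0.005]
ft_force: [0.3, 0.0, 0.7]
grip_width: -0.001
```

```bash
python3 -m jog '[[[0,0,0.04],[0,0,0],0],[[0,0,0.04],[0,0,0],0],[[0,0,0],[0,0,0],0],[[0,0,0],[0,0,0],0],[[0,0,0],[0,0,0],0]]'; python3 - <<'E'
from workcell import sensors,cams
import cv2
p,d=cams.camera("scene");a=cv2.resize(p[170:370,200:440],(480,400));p,d=cams.camera("top")
b=cv2.resize(p[130:310,220:364],(320,400));cv2.imwrite("pics/s3.png",cv2.hconcat([a,b])[:,:,::-1])
E
```

```text
clock: 5.0
position: [0.4982, -0.0704, 0.2192]
ee_rot: [-0.108, 0.994, -0.0, 0.008]
ft_force: [0.4, -0.3, 0.3]
grip_width: 0.002
```

View pics/s3.png

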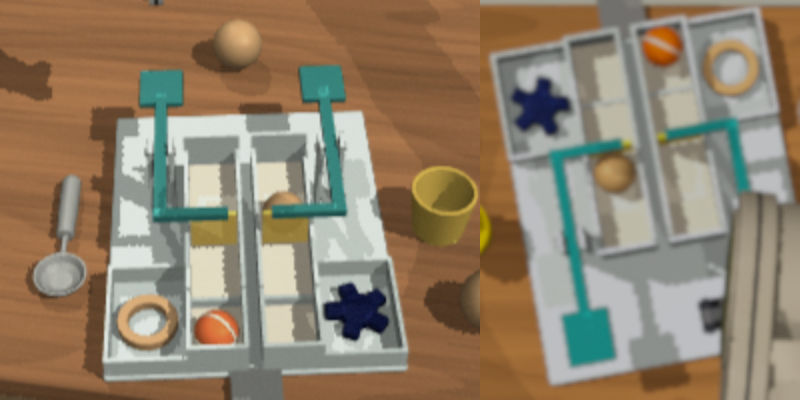

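Both views show the ball in the tray, both gates shut, the beech ball still in its lane and the robot clear of everything.

```bash
python3 -c "
from workcell import manip
print(manip.hand_in())"
```

```text
the job is handed in; nothing more can be done
None
```

I pressed the right lane's paddle with the shut fingers, about 41 mm down at about 3 N. The orange rattle ball rolled into its tray, and I lifted clear and handed the job in at about 5 s of the 38 s allowed.

In the last scene and top pictures:
- **Rattle ball:** it lies in the right tray.
- **Levers:** both paddles are up and both gates are shut.
- **Beechwood ball:** it is still behind its gate.
- **Bystanders:** the star, ring, spoon and cup look unmoved. The jar and brush were outside these crops, but the arm stayed well above the table except at the paddle.
- **Robot:** the gripper was well clear of the caddy, with the wrist force near zero.

I judged the final state by eye from these pictures and did not measure it. No check failed. The only hitch was on the way down, when the arm missed its sideways target by about 9 mm, which I corrected before pressing.

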